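# Lay out the washed cutter head on the assembly mat

### The arm

A 6-joint arm with a two-finger parallel gripper is mounted at the origin on the work surface. World frame = base frame: x ahead of the robot, y to its left, z up, the work surface at z = 0. Lengths are in m, angles in rad, forces in N, time in s.
With the tool pointing down it reaches from about 0.3 to 0.775 m from the base axis. Payload 14.6 kg.
Tool frame: the origin (TCP) lies at the very end of the fingers, on their centre line; the grasp point (between the pads) lies 19 mm behind it; z points along the fingers, y is the line along which they close (so a half turn about z gives the same grasp; the last joint's range is limited). The gripper opens to 94 mm and grips with 3 to 60 N. Pads are 16 mm wide; open, the fingers measure 119 mm over their backs; the gripper's body (75 mm by 177 mm) begins 78 mm behind the grasp point.
Start: joints at [-1.223, 0.3, 1.521, -0, 1.321, -0.067], TCP at [0.222, -0.503, 0.205] pointing down, gripper open.
Joint ranges: [-3.03, 3.03], [-0.79, 2.21], [0.23, 2.52], [-1.04, 4.18], [0, 3.07], [-2.55, 2.55]. Speed limits (rad/s): [2.22, 2.22, 2.57, 3.14, 3.14, 3.14].

### API

Orientations are given as [roll, pitch, yaw] about the fixed x, y, z axes, in that order (R = Rz(yaw) Ry(pitch) Rx(roll)).
In Python, from station import ctrl gives the robot as it stands.
- The arm moves only by the shell command python3 -m pendant 'ROWS' [OPENING] [FORCE]. ROWS is JSON, a list of rows, each a list of 2 entries, a list of its own where there are three numbers: the shift along the world's x, y, z in cm, then the turn about the world's z in rad. A call has 1 to 20 rows; each row shifts and turns the commanded pose from where the row before left it; what a row does not reach is not made up. A row lasts 1/12 s, in which the tool goes at most 41.7 mm and 7.16 degrees, less where a joint would pass 70% of its speed; a pose out of reach is approached as far as the arm can. A call is refused whole if a number of a shift passes 4.17 or a number of a turn 0.125, either way. A call with a gripper value outside its range is refused whole. OPENING is the opening, from 0 (shut) to 1 (fully open), set as the call begins (- or left out, the last holds). The fingers move at their own pace and stop on an object; FORCE is the grip in N (left out, the last holds). Time passes only in rows, so rows that do not move let the fingers close. It gives the time, the measured TCP pose, the force, the opening and the grip force at its end, in the units of the state.
- ctrl.get_obs(): the state, without advancing time (a new reading comes with each control period).
- ctrl.camera(name): name is "side" or "top"; returns a dict with "color" (384x512x3 uint8, red, green, blue), "intrinsics" (3x3 intrinsics, pixels), "camera_from_world" (4x4, takes a point from world to camera coordinates). Camera axes: x right, y down, z forward; pixel columns grow to the right and rows downward; lengths in m; the calibration is good to about 2 mm. A picture is of the moment at which its call begins. There is no depth.
- ctrl.hand_in(): hands the job in; it is judged then, once.
The state is a dict: "time_s": time; "qpos": joint angles; "joint_vel": joint speeds; "tau": joint torques, N m; "ee_pos": TCP position; "eef_rot": TCP orientation; "force": force on the tool from outside, world axes, zero at the start; "moment": the same for the moment, N m; "grip_width": finger opening in m; "grip_force": force on a finger pad.
Only numpy, scipy, OpenCV 4.12 (cv2) and the standard library are available. Lean on these libraries where they do the work, as an engineer would, in place of code of your own. Each camera call takes 0.05 s, during which the arm holds its last target. There are 200 camera calls.

### The job

Lay out the washed cutter-head parts on the blue mat, ready for assembly: slip the toothed steel ring over the upright post of the steel drive stub and lay the brass bush on top of the ring, round the same post; stand the black knife hub midway between the stub and the white screw dish and put the red knob centrally on top of it; and set the perforated disc directly behind the knife hub (on the side away from the robot), boss upwards and centred on the mat's white stripe. Everything ends upright and flat on what carries it, let go and at rest; leave the green-capped tub and the wrench where they are.

Things in the scene. Friction and masses are not known exactly. Their poses are not given: they have to be found in the camera images.
- mat: Flat blue mat fixed to the bench, 220 (x) by 350 (y) mm, 3 mm thick (top z = 0.003), turned up to 0.3 rad. Origin: underside, exactly midway between stub and dish; the mat spans x -70 to +150 mm about it. +x points away from the robot, +y left. A white stripe 40 mm wide runs along y, its middle line at mat x = +100 mm; straight behind the origin is mat y = 0.
- stub: Steel drive stub, fixed on the mat at mat x = 0, y = +130 or -130 mm (swapped with the dish). Round flange 70 mm across, 8 mm thick, with a central upright post 20 mm thick whose tapered top is 56 mm above the flange's underside. Origin: centre of the flange's underside (z = 0.003). z up.
- dish: Small white round dish holding a few screws, fixed on the mat at the other end from the stub (mat y = -130 or +130 mm). 72 mm across the rim, 22 mm high. Only marks a place; put nothing in it. Origin: centre of its underside (z = 0.003).
- ring: Toothed steel ring with 20 dark slots, loose, about 0.4 kg. Outside 64 mm, hole 40 mm, 28 mm high, walls upright. Origin: centre of its underside, z up along its axis; starts flat on the bench. Grip it across the outside.
- bush: Plain brass bush, loose, about 0.13 kg. Outside 52 mm, hole 36 mm, 14 mm high. Origin: centre of its underside, z up along its axis; starts flat on the bench.
- knife: Black round knife hub, 36 mm across (40 mm in its lowest 10 mm) and 50 mm high with a flat top, with two steel blades sticking out low down (2 to 5 mm above its underside) to 47 mm from the axis. Loose, about 0.2 kg. Origin: centre of its underside, z up; its yaw does not matter. Grip the hub above the blades.
- knob: Red fluted lock knob, loose, about 0.05 kg, 28 mm high: foot 34 mm across and 6 mm thick, grip 29 to 31 mm across above it, flat underside. Origin: centre of its underside, z up.
- disc: Perforated steel disc, loose, about 0.4 kg: plate 66 mm across, 10 mm thick, with a dark central boss 30 mm across rising to 34 mm above the underside. Origin: centre of its underside, z up along the boss. Grip the boss.
- tub: Bystander: white plastic jar with a green cap, 76 mm across, 90 mm high, loose, stands beyond the parts on the right. Not to be moved. Origin: centre of its underside.
- wrench: Bystander: steel wrench 180 mm long lying flat on the bench at the robot's far right, along x. Loose, not to be moved. Origin: under its middle.
There are look-alikes about, which are no part of the job. Of the things that look like the bush, the middle-sized one is meant.

How it is judged:
At the end, for the whole second after the job is handed in: Ring on the flange and bush on the ring, axes within 14 mm of the post; hub on the mat within 15 mm of midway stub-dish; knob on the hub within 10 mm; disc on the mat within 15 mm of the stripe's middle line and 20 mm of mat y = 0; all upright (0.12 rad), seated (4 mm), at rest (0.02 m/s) (horizontal distance between each of ring, bush and stub below 0.014 m and z of ring in the frame of stub between 0.004 and 0.012 m and z of bush in the frame of stub between 0.032 and 0.04 m and horizontal distance between knife and mat below 0.015 m and height (world z) of each of knife, disc below 0.008 m and horizontal distance between knob and knife below 0.01 m and z of knob in the frame of knife between 0.046 and 0.055 m and x of disc in the frame of mat between 0.085 and 0.115 m and y of disc in the frame of mat between -0.02 and 0.02 m and angle between each of ring, bush, knife, knob, disc's own z axis and vertical below 0.12 rad and linear speed of each of ring, bush, knife, knob, disc below 0.02 m/s); the robot touches nothing.
It fails at once if the tub is moved by more than 30 mm (distance of tub from where it was at the start of the episode above 0.03 m).
It fails at once if the wrench is moved by more than 30 mm (distance of wrench from where it was at the start of the episode above 0.03 m).
It also fails if it takes over 128 s, if anything falls off the work surface, if the arm or the gripper's body presses on something with over 40 N, if the wrist force passes 120 N, or if a joint passes its speed limit or range.

## Working session

There is one attempt and no reset: what is moved stays moved. The work goes in short steps, Python scripts to look and compute and a shell command to move; the robot and the scene stay as the last step left them, time stands still between calls to the robot, and variables do not carry over. Pictures are saved under pics/ and viewed, at most 14 in all, crops included, and the job is handed in when it is done.

```bash
ls; mkdir -p pics; python3 - <<'E'
from station import ctrl
import cv2, numpy as np
for n in("top","side"):
    c=ctrl.camera(n); cv2.imwrite(f"pics/{n}0.png",cv2.resize(c["color"][:,:,::-1],(800,600),interpolation=cv2.INTER_CUBIC)); 
    print(n,np.round(c["intrinsics"],1).tolist(),np.round(c["camera_from_world"],3).tolist())
o=ctrl.get_obs();print(o)
E
```

```text
pics
top [[459.7, 0.0, 255.0], [0.0, 459.7, 187.8], [0.0, 0.0, 1.0]] [[-0.017, -1.0, 0.009, -0.078], [-0.991, 0.015, -0.131, 0.51], [0.13, -0.011, -0.991, 1.322], [0.0, 0.0, 0.0, 1.0]]
side [[349.0, 0.0, 252.0], [0.0, 349.0, 190.5], [0.0, 0.0, 1.0]] [[0.869, -0.495, -0.005, -0.469], [-0.378, -0.656, -0.653, 0.172], [0.32, 0.569, -0.757, 0.709], [0.0, 0.0, 0.0, 1.0]]
{'time_s': 0.1, 'qpos': array([-1.22261285e+00,  3.00412298e-01,  1.52149962e+00,  1.76692836e-05,
        1.32070606e+00, -6.65950903e-02]), 'joint_vel': array([ 0.00154585, -0.00289979, -0.00123259,  0.00010637,  0.0009103 ,
       -0.00013706]), 'tau': array([ 7.07568997e-04, -5.32645118e+01, -3.53287375e+01,  7.09506450e-02,
        2.34713947e-02, -7.29455860e-05]), 'ee_pos': array([ 0.22156864, -0.50314528,  0.20495304]), 'eef_rot': array([-3.14057074e+00, -8.53085142e-05,  4.14774145e-01]), 'force': array([-0.63409277, -0.12530139, -0.17076324]), 'moment': array([ 0.00414225, -0.00217608,  0.01374683]), 'grip_force': 0.0, 'grip_width': 0.09378068920235985}
```

View pics/top0.png

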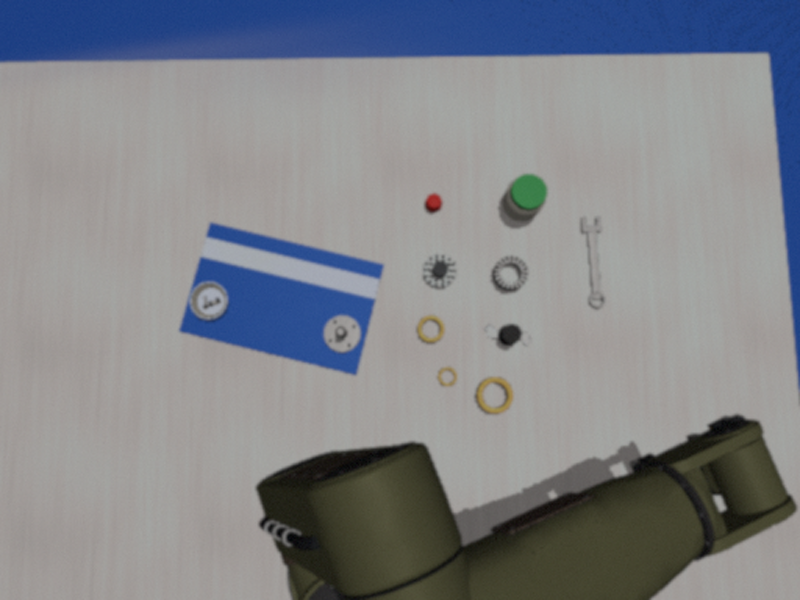

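View pics/side0.png

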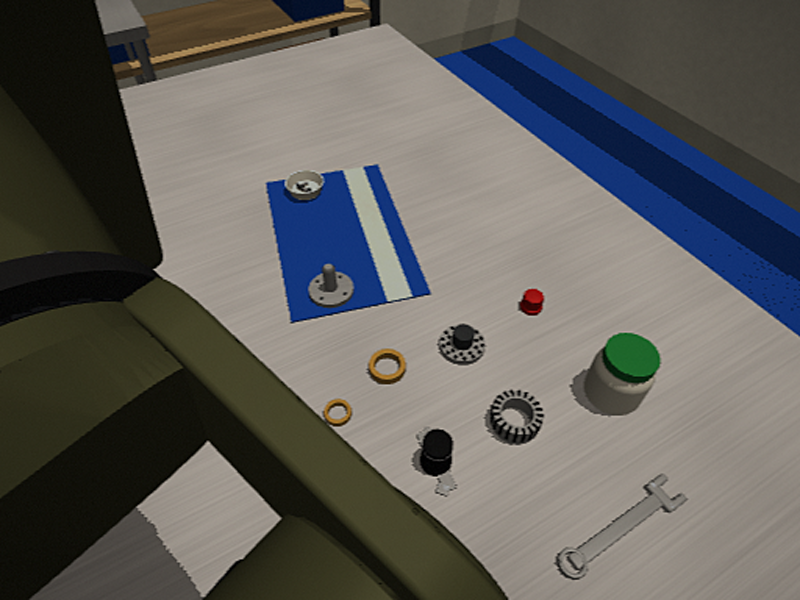

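The top view (800x600) shows three brass-ring look-alikes: small (447,377), middle (430,329) and large (494,395). I take the middle one. The others are unambiguous: toothed ring (510,274), disc (439,270), knife hub (509,335), knob (433,202), stub (342,333), dish (209,301), with the tub at (526,195) and the wrench at (594,262). I'll measure them and check in one close crop.

```bash
cat > h.py <<'E'
import cv2, numpy as np
from station import ctrl
def cast(c,uv,z):
    K,T=c["intrinsics"],c["camera_from_world"]; R,t=T[:3,:3],T[:3,3]
    o=-R.T@t; d=R.T@np.linalg.solve(K,[uv[0],uv[1],1.]); return o+d*(z-o[2])/d[2]
def blob(m,uv,r=22):
    k=np.zeros_like(m); cv2.circle(k,(int(uv[0]),int(uv[1])),r,255,-1)
    cs,_=cv2.findContours(m&k,cv2.RETR_EXTERNAL,cv2.CHAIN_APPROX_NONE)
    h=cv2.convexHull(max(cs,key=cv2.contourArea)); M=cv2.moments(h)
    return np.array([M["m10"]/M["m00"],M["m01"]/M["m00"]]),h
def hsv(c): return cv2.cvtColor(c["color"],cv2.COLOR_RGB2HSV)
E
python3 - <<'E'
from h import *
c=ctrl.camera("top"); H=hsv(c); im=c["color"][:,:,::-1].copy()
s=.64
brass=cv2.inRange(H,(12,90,60),(30,255,255)); red=cv2.inRange(H,(0,130,50),(8,255,255))|cv2.inRange(H,(170,130,50),(180,255,255))
dark=cv2.inRange(H,(0,0,0),(180,255,62)); blue=cv2.inRange(H,(100,120,40),(130,255,255))
med=cv2.medianBlur(c["color"],51).astype(int); dif=((np.abs(c["color"].astype(int)-med).sum(2)>50)*255).astype(np.uint8)
Z=dict(small=(brass,447,377,.01,12),bush=(brass,430,329,.01,20),large=(brass,494,395,.01,20),knob=(red,433,202,.014,16),boss=(dark,439,270,.032,7),disc=(dif,439,270,.008,16),knife=(dark,509,335,.04,12),ring=(dif,510,274,.018,15))
for n,(m,u,v,z,r) in Z.items():
    p,h=blob(m,(u*s,v*s),r); P=cast(c,p,z); w=[cast(c,q[0],z) for q in h]
    d=2*np.sqrt(cv2.contourArea(h)/np.pi)*2.87
    print(n,p.round(1),P.round(4),"d~",d.round(1)); cv2.drawContours(im,[h],-1,(255,0,255),1) if 0 else cv2.circle(im,tuple(p.round().astype(int)),1,(0,255,0),-1)
k=np.zeros(blue.shape,np.uint8); k[138:245,110:250]=255
cs,_=cv2.findContours(blue&k,cv2.RETR_EXTERNAL,cv2.CHAIN_APPROX_NONE)
h=cv2.convexHull(np.vstack([q for q in cs if len(q)>10])); W=np.array([cast(c,q[0],.003)[:2] for q in h],np.float32)
r=cv2.minAreaRect(W); print("mat",r)
for n,(u,v,z) in dict(dish=(209,301,.02),stubflange=(342,333,.011)).items(): print(n,cast(c,(u*s,v*s),z).round(4))
cv2.imwrite("pics/c1.png",cv2.resize(im[105:275,105:395],None,fx=2.7,fy=2.7,interpolation=cv2.INTER_CUBIC))
E
```

```text
small [286.  239.2] [ 0.3572 -0.1757  0.01  ] d~ 23.9
bush [275.1 210.3] [ 0.4434 -0.1456  0.01  ] d~ 45.2
large [316.  252.6] [ 0.3166 -0.2635  0.01  ] d~ 63.1
knob [277.  129.5] [ 0.6897 -0.1565  0.014 ] d~ 25.6
boss [280.7 173. ] [ 0.5524 -0.1633  0.032 ] d~ 21.1
disc [280.6 173.7] [ 0.554  -0.1645  0.008 ] d~ 62.8
knife [325.4 214.2] [ 0.4272 -0.2905  0.04  ] d~ 34.4
ring [325.4 175.6] [ 0.5446 -0.2982  0.018 ] d~ 68.5
mat ((0.5093377232551575, 0.13877582550048828), (0.345421701669693, 0.21540215611457825), 75.3076400756836)
dish [0.5018 0.2737 0.02  ]
stubflange [0.4376 0.0222 0.011 ]
```

View pics/c1.png

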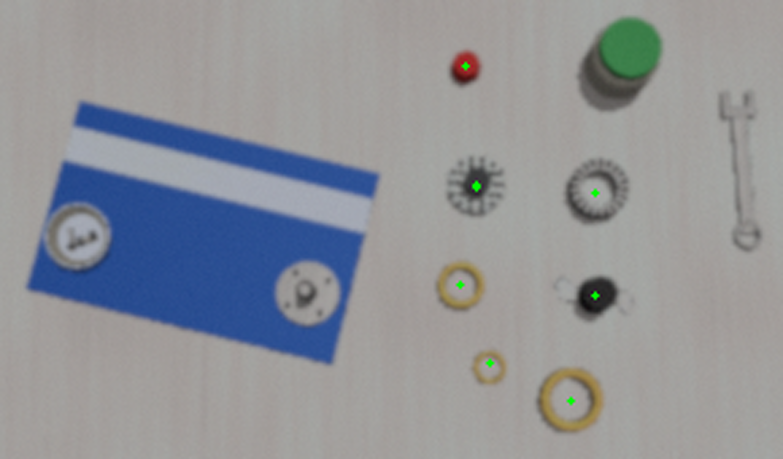

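The crop confirms it: middle brass ring at crop (461,286), about 50 mm across; small at (489,367); large at (571,400). The stub sits at the right end of the mat and the dish at the left, both agreeing with the mat rectangle. That gives mat yaw ≈ -0.253, origin (0.470, 0.1485), stub (0.4376, 0.0225) and disc target (0.567, 0.123). First move is to the ring at (0.545, -0.300).

```bash
python3 -m pendant '[[[3.2,2,0],0],[[3.2,2,0],0],[[3.2,2,0],0],[[3.2,2,0],0],[[3.2,2,0],0],[[3.2,2,0],0],[[3.2,2,0],0],[[3.2,2,0],0],[[3.2,2,0],0],[[3.2,2,0],0],[[0.3,0.3,0],0],[[0,0,-4],0],[[0,0,-4],0],[[0,0,0],0],[[0,0,0],0]]' 1 30
python3 - <<'E'
from h import *
c=ctrl.camera("side"); cv2.imwrite("pics/s1.png",cv2.resize(c["color"][180:384,180:460,::-1],None,fx=2.8,fy=2.8,interpolation=cv2.INTER_CUBIC))
E
```

```text
time_s: 1.4
ee_pos: [0.5438, -0.3002, 0.1246]
eef_rot: [-3.139, 0.002, 0.415]
force: [0.4, -0.5, 1.1]
grip_width: 0.0937
grip_force: 0.0
```

View pics/s1.png

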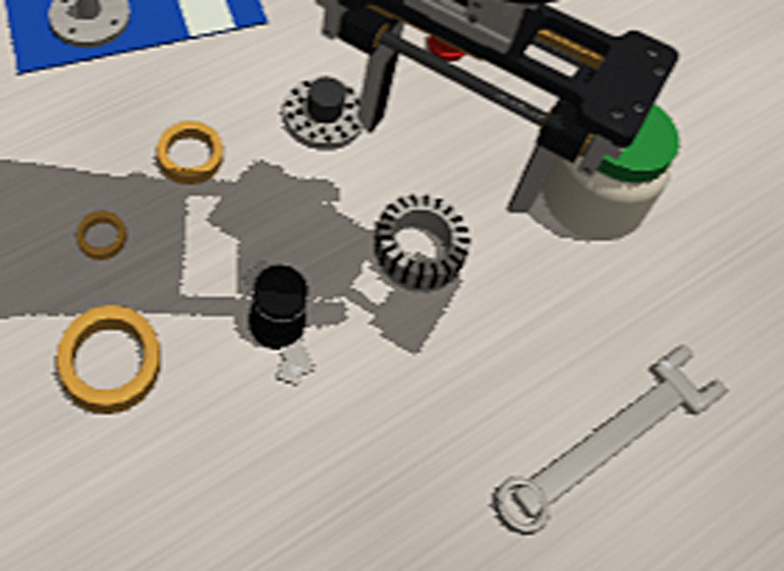

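The side crop shows open fingers at (375,130) and (525,185), straddling the ring at (422,240). Neither finger is over the disc or the tub. Descending to grip.

```bash
python3 -m pendant '[[[0.1,0,-3],0],[[0,0,-3],0],[[0,0,-3],0],[[0,0,-1.5],0],[[0,0,-1.1],0],[[0,0,0],0],[[0,0,0],0]]' 1 30
python3 -m pendant '[[[0,0,0],0],[[0,0,0],0],[[0,0,0],0],[[0,0,0],0],[[0,0,0],0],[[0,0,0],0],[[0,0,0],0],[[0,0,0],0]]' 0 30
python3 -m pendant '[[[0,0,1.5],0],[[0,0,3],0],[[0,0,3],0],[[0,0,3],0],[[0,0,0],0],[[0,0,0],0]]'
```

```text
time_s: 2.03
ee_pos: [0.5466, -0.3011, 0.0115]
eef_rot: [3.14, -0.001, 0.415]
force: [-0.2, 0.9, 0.1]
grip_width: 0.0942
grip_force: 0.0
time_s: 2.7
ee_pos: [0.5459, -0.3006, 0.01]
eef_rot: [3.141, -0.0, 0.415]
force: [-0.7, -0.6, 5.5]
grip_width: 0.0639
grip_force: 30.0
time_s: 3.2
ee_pos: [0.5459, -0.3005, 0.1151]
eef_rot: [3.14, -0.001, 0.415]
force: [-0.2, 0.3, -2.8]
grip_width: 0.0641
grip_force: 30.0
```

```bash
python3 -m pendant '[[[-1.2,3.6,0],0],[[-1.2,3.6,0],0],[[-1.2,3.6,0],0],[[-1.2,3.6,0],0],[[-1.2,3.6,0],0],[[-1.2,3.6,0],0],[[-1.2,3.6,0],0],[[-1.2,3.6,0],0],[[-1.2,3.5,0],0],[[0,0,-2],0],[[0,0,0],0],[[0,0,0],0],[[0,0,0],0]]'
python3 - <<'E'
from h import *
a=[]
for n,z in(("top",(200,130,2.0)),("side",(120,110,2.0))):
    c=ctrl.camera(n); x,y,_=z; a.append(cv2.resize(c["color"][y:y+110,x-40:x+160 if n=="side" else x+160,::-1][:, :200],None,fx=3.9,fy=2.7*3.9/2.7,interpolation=cv2.INTER_CUBIC))
    K,T=c["intrinsics"],c["camera_from_world"]
    for p in((.4376,.0225,.059),(.4376,.0225,.011)): q=K@(T@np.r_[p,1])[:3]; print(n,q[:2]/q[2])
w=min(i.shape[1] for i in a); cv2.imwrite("pics/s2.png",cv2.resize(np.vstack([i[:,:w] for i in a]),None,fx=.69,fy=.69))
E
```

```text
time_s: 4.28
ee_pos: [0.4376, 0.022, 0.0941]
eef_rot: [-3.141, 0.001, 0.414]
force: [0.5, 0.5, -2.9]
grip_width: 0.0641
grip_force: 30.0
top [217.61976823 211.85400208]
top [218.77518875 213.12331762]
side [209.25424408 170.39061938]
side [211.16737576 184.07058806]
```

View pics/s2.png

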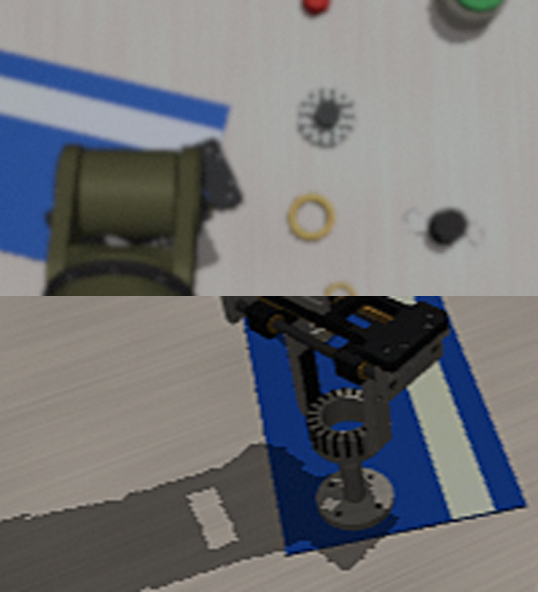

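The side half shows the ring centred at about (341,425). The post axis through that height projects to (344,429), so they agree within about 2 mm. Lowering over the post.

```bash
python3 -m pendant '[[[0,0,-1.5],0],[[0,0,-1.5],0],[[0,0,-1.5],0],[[0,0,-1.2],0],[[0,0,-0.8],0],[[0,0,-0.5],0],[[0,0,-0.2],0],[[0,0,0],0],[[0,0,0],0]]'
```

```text
time_s: 5.13
ee_pos: [0.438, 0.0225, 0.023]
eef_rot: [3.141, -0.001, 0.415]
force: [-0.1, 0.2, -3.0]
grip_width: 0.0641
grip_force: 30.0
```

```bash
python3 -m pendant '[[[0,0,-0.15],0],[[0,0,-0.1],0],[[0,0,0],0],[[0,0,0],0]]'
python3 -m pendant '[[[0,0,0],0],[[0,0,0],0],[[0,0,0],0],[[0,0,0],0]]' 0.9
python3 -m pendant '[[[0,0,2],0],[[0,0,4],0],[[0,0,4],0],[[0.1,-4,0],0],[[0.1,-4,0],0],[[0.1,-4,0],0],[[0.2,-4,0],0],[[0,-0.8,0],0],[[0,0,0],0],[[0,0,0],0]]'
```

```text
time_s: 5.47
ee_pos: [0.4381, 0.0226, 0.0209]
eef_rot: [3.141, -0.001, 0.415]
force: [-3.8, -0.4, 9.0]
grip_width: 0.064
grip_force: 30.0
time_s: 5.8
ee_pos: [0.4378, 0.0227, 0.0201]
eef_rot: [3.141, -0.0, 0.415]
force: [-0.8, -0.2, -0.5]
grip_width: 0.0836
grip_force: 0.0
time_s: 6.63
ee_pos: [0.4424, -0.1451, 0.1197]
eef_rot: [-3.141, 0.0, 0.414]
force: [-0.3, 0.4, 0.1]
grip_width: 0.0843
grip_force: 0.0
```

```bash
python3 -m pendant '[[[0.1,-0.05,-3],0],[[0,0,-3],0],[[0,0,-3],0],[[0,0,-1.5],0],[[0,0,-1],0],[[0,0,0],0],[[0,0,0],0]]'
python3 -m pendant '[[[0,0,0],0],[[0,0,0],0],[[0,0,0],0],[[0,0,0],0],[[0,0,0],0],[[0,0,0],0],[[0,0,0],0]]' 0 20
python3 -m pendant '[[[0,0,1.5],0],[[0,0,3],0],[[0,0,3],0],[[0,0,3],0],[[0,0,0],0],[[0,0,0],0]]'
python3 - <<'E'
from h import *
c=ctrl.camera("side"); cv2.imwrite("pics/s3.png",cv2.resize(c["color"][140:260,150:310,::-1],None,fx=4,fy=4,interpolation=cv2.INTER_CUBIC))
E
```

```text
time_s: 7.22
ee_pos: [0.444, -0.1451, 0.0054]
eef_rot: [3.142, -0.0, 0.416]
force: [0.8, -0.1, -0.0]
grip_width: 0.0845
grip_force: 0.0
time_s: 7.8
ee_pos: [0.4438, -0.146, 0.0052]
eef_rot: [3.141, -0.0, 0.415]
force: [0.1, 0.5, 4.3]
grip_width: 0.0512
grip_force: 20.0
time_s: 8.3
ee_pos: [0.4441, -0.1461, 0.1109]
eef_rot: [3.14, -0.002, 0.415]
force: [0.3, 0.1, -2.1]
grip_width: 0.0514
grip_force: 20.0
```

View pics/s3.png

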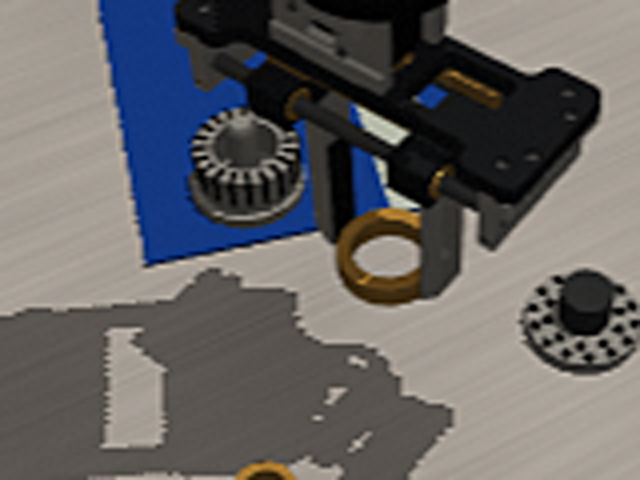

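The ring is seated flat on the flange round the post at (245,160), and the bush is held level at (385,255). Moving it to the stub.

```bash
python3 -m pendant '[[[-0.13,3.37,0],0],[[-0.13,3.37,0],0],[[-0.13,3.37,0],0],[[-0.13,3.37,0],0],[[-0.13,3.37,0],0],[[0,0,0],0],[[0,0,0],0],[[0,0,-2],0],[[0,0,-1.5],0],[[0,0,-1.3],0],[[0,0,-1],0],[[0,0,-0.4],0],[[0,0,0],0],[[0,0,0],0]]'
```

```text
time_s: 9.52
ee_pos: [0.4373, 0.0223, 0.048]
eef_rot: [-3.142, 0.0, 0.414]
force: [0.3, 0.9, -1.9]
grip_width: 0.051
grip_force: 20.0
```

```bash
python3 -m pendant '[[[0,0,-0.2],0],[[0,0,-0.1],0],[[0,0,-0.1],0],[[0,0,0],0],[[0,0,0],0]]'
python3 -m pendant '[[[0,0,0],0],[[0,0,0],0],[[0,0,0],0],[[0,0,0],0]]' 0.75
python3 -m pendant '[[[0,0,2],0],[[0,0,4],0],[[0,0,3],0],[[0,-4,0],0],[[0,-4,0],0],[[0,-4,0],0],[[0,-4,0],0],[[0,-4,0],0],[[0,-4,0],0],[[-0.5,-4,0],0],[[-0.4,-3.3,0],0],[[0,0,0],0],[[0,0,0],0]]'
python3 - <<'E'
from h import *
c=ctrl.camera("side"); cv2.imwrite("pics/s4.png",cv2.resize(c["color"][150:320,180:380,::-1],None,fx=3.5,fy=3.5,interpolation=cv2.INTER_CUBIC))
E
```

```text
time_s: 9.93
ee_pos: [0.4374, 0.0226, 0.0442]
eef_rot: [3.141, -0.001, 0.415]
force: [-0.1, -0.4, 1.4]
grip_width: 0.051
grip_force: 20.0
time_s: 10.27
ee_pos: [0.4371, 0.0227, 0.044]
eef_rot: [-3.142, -0.0, 0.415]
force: [-0.9, -1.2, 0.1]
grip_width: 0.0699
grip_force: 0.0
time_s: 11.35
ee_pos: [0.4276, -0.2914, 0.1335]
eef_rot: [-3.141, 0.0, 0.412]
force: [0.2, 0.9, -0.3]
grip_width: 0.0706
grip_force: 0.0
```

View pics/s4.png

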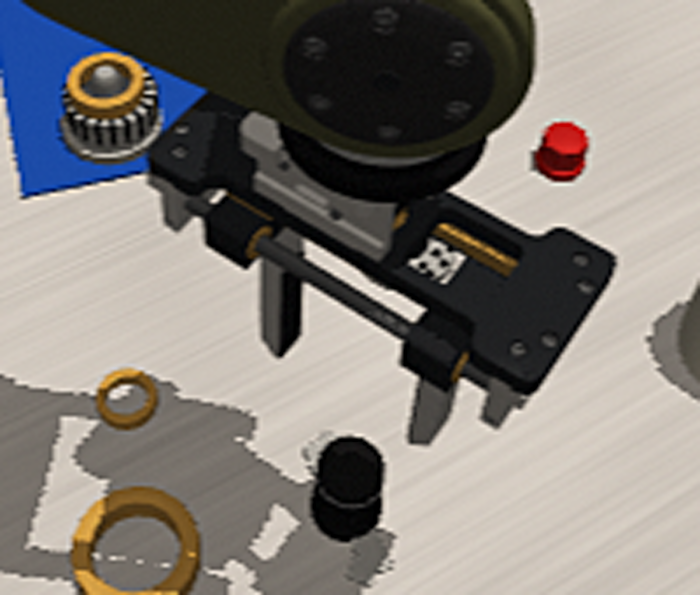

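The bush lies level on the ring round the post (107,75). The knife hub at (350,490) is free, and the fingers hang at (280,330) and (430,420). I'll cross-check the hub's position from the side view before descending.

```bash
python3 - <<'E'
from h import *
c=ctrl.camera("side"); d=cv2.inRange(hsv(c),(0,0,0),(180,255,50))
p,h=blob(d,(279.5,289),16); r=cv2.boundingRect(h); print(p,r,cast(c,p,.028),cast(c,(280,284),.05))
E
```

```text
[278.81541219 289.44516129] (269, 275, 20, 30) [ 0.42880613 -0.29654748  0.028     ] [ 0.42985728 -0.29674436  0.05      ]
```

```bash
python3 -m pendant '[[[0.1,-0.3,-3],0],[[0,0,-3],0],[[0,0,-3],0],[[0,0,-1.5],0],[[0,0,-0.8],0],[[0,0,0],0],[[0,0,0],0]]'
python3 -m pendant '[[[0,0,0],0],[[0,0,0],0],[[0,0,0],0],[[0,0,0],0],[[0,0,0],0],[[0,0,0],0],[[0,0,0],0]]' 0 25
python3 -m pendant '[[[0,0,1.5],0],[[0,0,4],0],[[0,0,4],0],[[0,0,2],0],[[0,0,0],0],[[0,0,0],0]]'
```

```text
time_s: 12.03
ee_pos: [0.4297, -0.293, 0.0217]
eef_rot: [3.141, -0.0, 0.416]
force: [-0.4, 0.1, 0.1]
grip_width: 0.0706
grip_force: 0.0
time_s: 12.62
ee_pos: [0.4293, -0.2936, 0.0213]
eef_rot: [3.141, -0.0, 0.415]
force: [0.2, -1.0, 2.8]
grip_width: 0.0357
grip_force: 25.0
time_s: 13.12
ee_pos: [0.4291, -0.2934, 0.136]
eef_rot: [3.141, -0.0, 0.415]
force: [-0.9, 0.7, -2.0]
grip_width: 0.0354
grip_force: 25.0
```

```bash
python3 -m pendant '[[[0.34,3.68,0],0],[[0.34,3.68,0],0],[[0.34,3.68,0],0],[[0.34,3.68,0],0],[[0.34,3.68,0],0],[[0.34,3.68,0],0],[[0.34,3.68,0],0],[[0.34,3.68,0],0],[[0.34,3.68,0],0],[[0.34,3.68,0],0],[[0.34,3.68,0],0],[[0.34,3.7,0],0],[[0,0,0],0],[[0,0,0],0],[[0,0,-3],0],[[0,0,-3],0],[[0,0,-2],0],[[0,0,-1.5],0],[[0,0,-1],0],[[0,0,0],0]]'
python3 -m pendant '[[[0,0,0],0],[[0,0,-0.2],0],[[0,0,-0.2],0],[[0,0,-0.2],0],[[0,0,0],0],[[0,0,0],0]]'
```

```text
time_s: 14.78
ee_pos: [0.4685, 0.1472, 0.0284]
eef_rot: [-3.141, 0.005, 0.414]
force: [0.0, 0.1, -2.6]
grip_width: 0.0356
grip_force: 25.0
time_s: 15.28
ee_pos: [0.47, 0.1485, 0.0251]
eef_rot: [3.142, -0.0, 0.415]
force: [0.5, -0.0, -1.8]
grip_width: 0.0358
grip_force: 25.0
```

```bash
python3 -m pendant '[[[0,0,-0.1],0],[[0,0,0],0],[[0,0,0],0]]'
python3 -m pendant '[[[0,0,0],0],[[0,0,0],0],[[0,0,0],0],[[0,0,0],0]]' 0.7
python3 -m pendant '[[[0,0,2],0],[[0,0,4],0],[[0,0,4],0],[[0.9,-3.5,0],0],[[0.9,-3.5,0],0],[[0.9,-3.5,0],0],[[0.9,-3.5,0],0],[[0.9,-3.5,0],0],[[0.9,-3.5,0],0],[[0.9,-3.5,0],0],[[0.9,-3.5,0],0],[[1.1,-3.2,0],0],[[0,0,0],0],[[0,0,0],0]]'
python3 - <<'E'
from h import *
c=ctrl.camera("side"); cv2.imwrite("pics/s5.png",cv2.resize(c["color"][90:300,150:350,::-1],None,fx=2.85,fy=2.85,interpolation=cv2.INTER_CUBIC))
c=ctrl.camera("top"); cv2.imwrite("pics/t5.png",cv2.resize(c["color"][130:250,110:310,::-1],None,fx=3.5,fy=3.5,interpolation=cv2.INTER_CUBIC))
E
```

```text
time_s: 15.53
ee_pos: [0.4702, 0.1485, 0.0243]
eef_rot: [3.141, -0.001, 0.415]
force: [-1.1, -0.4, 3.3]
grip_width: 0.0354
grip_force: 25.0
time_s: 15.87
ee_pos: [0.47, 0.1484, 0.0239]
eef_rot: [3.142, 0.0, 0.415]
force: [0.7, -0.1, 0.0]
grip_width: 0.0591
grip_force: 0.0
time_s: 17.03
ee_pos: [0.5528, -0.1647, 0.1234]
eef_rot: [-3.141, 0.001, 0.413]
force: [0.4, 1.1, 0.7]
grip_width: 0.066
grip_force: 0.0
```

View pics/s5.png

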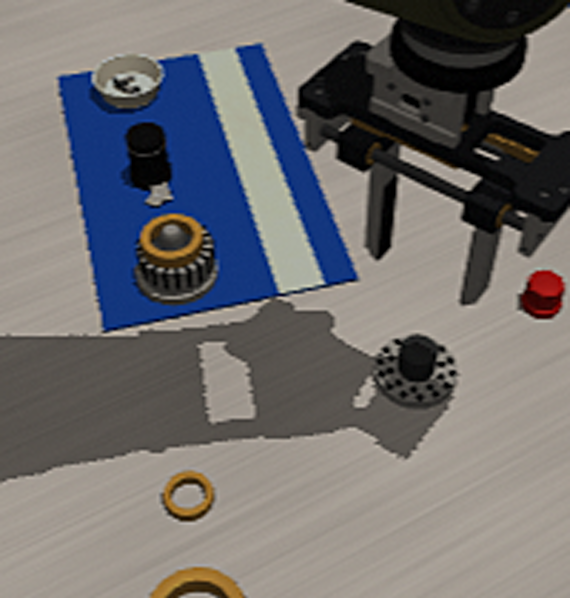

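View pics/t5.png

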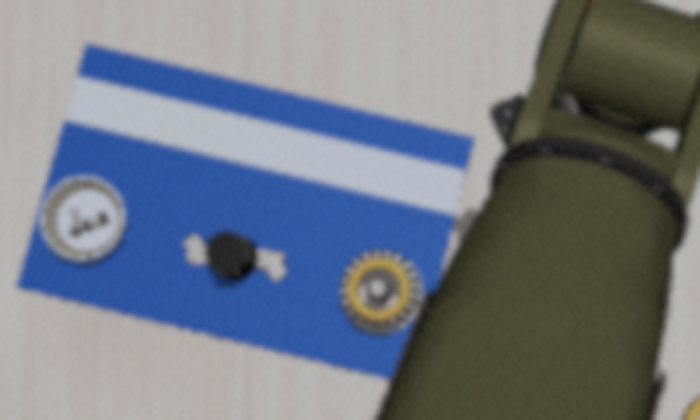

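The knife hub stands at (231,256) in the top crop, against a dish–stub midpoint of (231,255). The bush and ring are concentric round the post at (380,291). Next, the disc by its boss.

```bash
python3 -m pendant '[[[0,0,-3],0],[[0,0,-3],0],[[0,0,-3],0],[[0,0,-1.2],0],[[0,0,-0.6],0],[[0,0,0],0],[[0,0,0],0]]'
python3 -m pendant '[[[0,0,0],0],[[0,0,0],0],[[0,0,0],0],[[0,0,0],0],[[0,0,0],0],[[0,0,0],0],[[0,0,0],0]]' 0 35
python3 -m pendant '[[[0,0,1.5],0],[[0,0,4],0],[[0,0,4],0],[[0,0,2],0],[[0,0,0],0],[[0,0,0],0]]'
```

```text
time_s: 17.72
ee_pos: [0.5537, -0.1634, 0.0174]
eef_rot: [3.14, -0.001, 0.415]
force: [0.9, -0.2, 0.5]
grip_width: 0.0659
grip_force: 0.0
time_s: 18.3
ee_pos: [0.5532, -0.1639, 0.0163]
eef_rot: [3.141, -0.001, 0.415]
force: [0.6, -2.1, 2.8]
grip_width: 0.0291
grip_force: 35.0
time_s: 18.8
ee_pos: [0.5527, -0.1634, 0.1305]
eef_rot: [-3.142, -0.0, 0.415]
force: [-0.2, 0.4, -4.5]
grip_width: 0.029
grip_force: 35.0
```

```bash
python3 -m pendant '[[[0.18,3.58,0],0],[[0.18,3.58,0],0],[[0.18,3.58,0],0],[[0.18,3.58,0],0],[[0.18,3.58,0],0],[[0.18,3.58,0],0],[[0.18,3.58,0],0],[[0.18,3.58,0],0],[[0,0,0],0],[[0,0,0],0],[[0,0,-3],0],[[0,0,-3],0],[[0,0,-2],0],[[0,0,-1.5],0],[[0,0,-1],0],[[0,0,0],0],[[0,0,0],0]]'
python3 -m pendant '[[[0,0,-0.2],0],[[0,0,-0.2],0],[[0,0,-0.2],0],[[0,0,-0.1],0],[[0,0,0],0],[[0,0,0],0]]'
```

```text
time_s: 20.22
ee_pos: [0.5671, 0.1222, 0.0254]
eef_rot: [-3.141, 0.001, 0.414]
force: [0.4, -0.4, -2.9]
grip_width: 0.0294
grip_force: 35.0
time_s: 20.72
ee_pos: [0.5675, 0.1229, 0.0193]
eef_rot: [3.141, -0.001, 0.415]
force: [-0.4, 0.5, -0.1]
grip_width: 0.0295
grip_force: 35.0
```

```bash
python3 -m pendant '[[[0,0,0],0],[[0,0,0],0],[[0,0,0],0],[[0,0,0],0],[[0,0,0],0]]' 0.6
python3 -m pendant '[[[0,0,2],0],[[0,0,4],0],[[0,0,4],0],[[1.53,-3.5,0],0],[[1.53,-3.5,0],0],[[1.53,-3.5,0],0],[[1.53,-3.5,0],0],[[1.53,-3.5,0],0],[[1.53,-3.5,0],0],[[1.53,-3.5,0],0],[[1.5,-3.5,0],0],[[0,0,0],0],[[0,0,0],0]]'
python3 - <<'E'
from h import *
c=ctrl.camera("side"); cv2.imwrite("pics/s6.png",cv2.resize(c["color"][90:270,150:410,::-1],None,fx=2.85,fy=2.85,interpolation=cv2.INTER_CUBIC))
H=hsv(c); red=cv2.inRange(H,(0,130,40),(8,255,255))|cv2.inRange(H,(170,130,40),(180,255,255))
p,h=blob(red,(341,193),22); print(p,cv2.boundingRect(h),cast(c,p,.015))
E
```

```text
time_s: 21.13
ee_pos: [0.5675, 0.1229, 0.0191]
eef_rot: [3.142, -0.0, 0.415]
force: [0.2, 0.3, -0.1]
grip_width: 0.0557
grip_force: 0.0
time_s: 22.22
ee_pos: [0.6893, -0.1589, 0.118]
eef_rot: [-3.141, 0.001, 0.412]
force: [-0.6, 0.2, 0.9]
grip_width: 0.0562
grip_force: 0.0
[340.15168029 192.95731153] (333, 185, 15, 17) [ 0.68952553 -0.15917939  0.015     ]
```

View pics/s6.png

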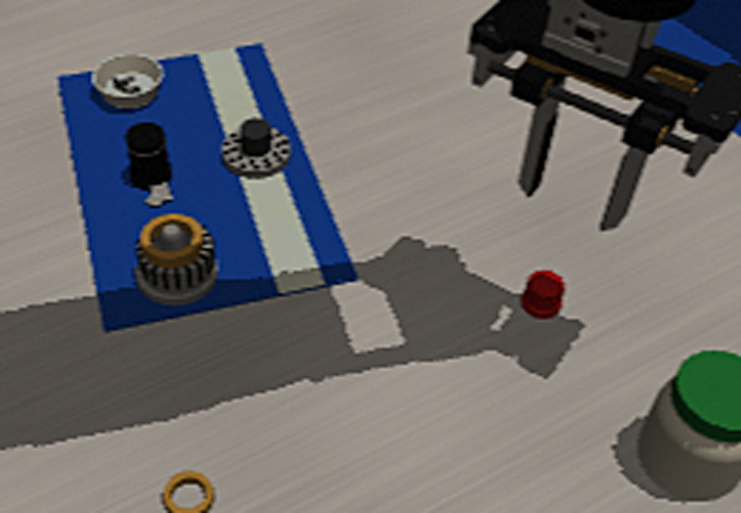

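The disc stands flat on the stripe (257,148), beside the hub (148,150). The knob at (543,293) reads (0.690, -0.158) in both views, and the TCP is already above it.

```bash
python3 -m pendant '[[[0,0,-3],0],[[0,0,-3],0],[[0,0,-3],0],[[0,0,-1.2],0],[[0,0,-0.6],0],[[0,0,0],0],[[0,0,0],0]]'
python3 -m pendant '[[[0,0,0],0],[[0,0,0],0],[[0,0,0],0],[[0,0,0],0],[[0,0,0],0],[[0,0,0],0]]' 0 12
python3 -m pendant '[[[0,0,1.5],0],[[0,0,4],0],[[0,0,4],0],[[0,0,2],0],[[0,0,2],0],[[0,0,0],0],[[0,0,0],0]]'
python3 - <<'E'
from h import *
c=ctrl.camera("top"); H=hsv(c); d=cv2.inRange(H,(0,0,0),(180,255,75)); 
p,h=blob(d,(176,203),9); print("hub",p,cv2.boundingRect(h),cast(c,p,.045))
k=ctrl.camera("side"); K,T=k["intrinsics"],k["camera_from_world"]; p,h=blob(cv2.inRange(hsv(k),(0,0,0),(180,255,50)),(202,143),14);print("hub side",p,cv2.boundingRect(h),cast(k,p,.031))
H=hsv(k); red=cv2.inRange(H,(0,130,40),(8,255,255))|cv2.inRange(H,(170,130,40),(180,255,255))
q=K@(T@np.r_[ctrl.get_obs()["ee_pos"],1])[:3]; p,h=blob(red,q[:2]/q[2],25); print("knob",p,cv2.boundingRect(h),cast(k,p,ctrl.get_obs()["ee_pos"][2]+.005))
E
```

```text
time_s: 22.85
ee_pos: [0.6902, -0.1569, 0.0128]
eef_rot: [3.14, -0.002, 0.415]
force: [0.5, -0.8, -0.4]
grip_width: 0.0564
grip_force: 0.0
time_s: 23.35
ee_pos: [0.6896, -0.1572, 0.0114]
eef_rot: [3.141, -0.0, 0.415]
force: [-0.8, -0.6, 2.9]
grip_width: 0.0281
grip_force: 12.0
time_s: 23.93
ee_pos: [0.6897, -0.1572, 0.1471]
eef_rot: [3.14, -0.001, 0.415]
force: [-0.1, -0.2, -0.1]
grip_width: 0.0284
grip_force: 12.0
hub [175.87060478 202.99015471] (170, 197, 13, 13) [0.46647114 0.14466764 0.045     ]
hub side [201.2322357  144.53264009] (194, 133, 16, 24) [0.46869208 0.14490259 0.031     ]
knob [351.41125541 151.12842713] (343, 142, 17, 19) [ 0.68798383 -0.1584646   0.14941499]
```

```bash
python3 -m pendant '[[[-2.21,3.04,0],0],[[-2.21,3.04,0],0],[[-2.21,3.04,0],0],[[-2.21,3.04,0],0],[[-2.21,3.04,0],0],[[-2.21,3.04,0],0],[[-2.21,3.04,0],0],[[-2.21,3.04,0],0],[[-2.21,3.04,0],0],[[-2.21,3.04,0],0],[[0,0,0],0],[[0,0,0],0],[[0,0,-3],0],[[0,0,-2],0],[[0,0,-1.5],0],[[0,0,0],0],[[0,0,0],0]]'
python3 - <<'E'
from h import *
k=ctrl.camera("side"); cv2.imwrite("pics/s7.png",cv2.resize(k["color"][90:190,150:270,::-1],None,fx=5,fy=5,interpolation=cv2.INTER_CUBIC))
K,T=k["intrinsics"],k["camera_from_world"]; o=ctrl.get_obs()["ee_pos"]
H=hsv(k); red=cv2.inRange(H,(0,130,40),(8,255,255))|cv2.inRange(H,(170,130,40),(180,255,255))
q=K@(T@np.r_[o,1])[:3]; p,h=blob(red,q[:2]/q[2],25); print(o,"knob",p,cv2.boundingRect(h),cast(k,p,o[2]+.004))
p,h=blob(cv2.inRange(H,(0,0,0),(180,255,50)),(202,143),14);print("hub side",p,cv2.boundingRect(h),cast(k,p,.031))
E
```

```text
time_s: 25.45
ee_pos: [0.4684, 0.146, 0.0803]
eef_rot: [-3.141, 0.002, 0.414]
force: [0.2, -0.0, -0.3]
grip_width: 0.0282
grip_force: 12.0
[0.46890648 0.1462702  0.08115118] knob [198.32222222 129.69444444] (193, 122, 13, 15) [0.46553145 0.14045848 0.08515118]
hub side [201.36348123 144.96359499] (194, 134, 16, 23) [0.46829522 0.143185   0.031     ]
```

View pics/s7.png

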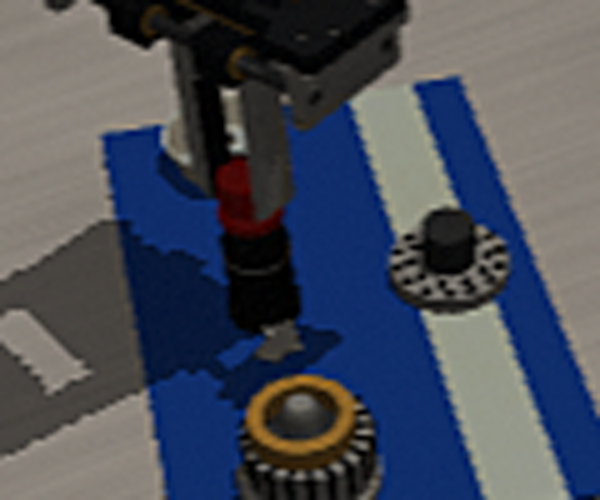

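The side crop shows the knob foot centred at (250,232) just above the hub top (256,245). Allowing for the vertical lean, they are within about 2 mm. Lowering.

```bash
python3 -m pendant '[[[0,0,-0.7],0],[[0,0,-0.4],0],[[0,0,-0.3],0],[[0,0,-0.1],0],[[0,0,0],0],[[0,0,0],0],[[0,0,0],0]]'
```

```text
time_s: 26.08
ee_pos: [0.4686, 0.1469, 0.0662]
eef_rot: [3.142, -0.0, 0.415]
force: [0.0, 0.2, -0.2]
grip_width: 0.0282
grip_force: 12.0
```

```bash
python3 -m pendant '[[[0,0,-0.1],0],[[0,0,-0.1],0],[[0,0,0],0],[[0,0,0],0]]'
python3 -m pendant '[[[0,0,0],0],[[0,0,0],0],[[0,0,0],0],[[0,0,0],0],[[0,0,0],0]]' 0.55
python3 -m pendant '[[[0,0,2],0],[[0,0,4],0],[[0,0,4],0],[[0,0,2],0],[[0,-4,0],0],[[0,-4,0],0],[[0,-4,0],0],[[0,-4,0],0],[[0,-4,0],0],[[0,-4,0],0],[[0,-4,0],0],[[0,-4,0],0],[[0,-4,0],0],[[0,0,0],0],[[0,0,0],0]]'
python3 - <<'E'
from h import *
k=ctrl.camera("side"); a=cv2.resize(k["color"][90:210,150:270,::-1],None,fx=3.3,fy=3.3,interpolation=cv2.INTER_CUBIC)
c=ctrl.camera("top"); b=cv2.resize(c["color"][130:250,110:230,::-1],None,fx=3.3,fy=3.3,interpolation=cv2.INTER_CUBIC)
cv2.imwrite("pics/f.png",np.hstack([a,b]))
H=hsv(c); red=cv2.inRange(H,(0,130,40),(8,255,255))|cv2.inRange(H,(170,130,40),(180,255,255))
p,_=blob(red,(176,203),14); print("knob",cast(c,p,.07)); d=cv2.inRange(H,(0,0,0),(180,255,75)); R=lambda x,y:cv2.Rodrigues
p,_=blob(d,(193,172),12); P=cast(c,p,.034)[:2]; t=-.253; r=np.array([[np.cos(t),np.sin(t)],[-np.sin(t),np.cos(t)]])
print("disc in mat",r@(P-[.470,.1485]))
E
```

```text
time_s: 26.42
ee_pos: [0.4687, 0.1469, 0.0643]
eef_rot: [3.141, -0.001, 0.415]
force: [-1.0, 0.3, 4.2]
grip_width: 0.0281
grip_force: 12.0
time_s: 26.83
ee_pos: [0.4684, 0.1468, 0.0639]
eef_rot: [-3.142, 0.0, 0.415]
force: [0.5, 0.4, 0.2]
grip_width: 0.0514
grip_force: 0.0
time_s: 28.08
ee_pos: [0.468, -0.2146, 0.1835]
eef_rot: [-3.141, 0.0, 0.412]
force: [0.4, 0.2, -0.3]
grip_width: 0.0513
grip_force: 0.0
knob [0.46743186 0.14440186 0.07      ]
disc in mat [ 0.09958206 -0.00268359]
```

View pics/f.png

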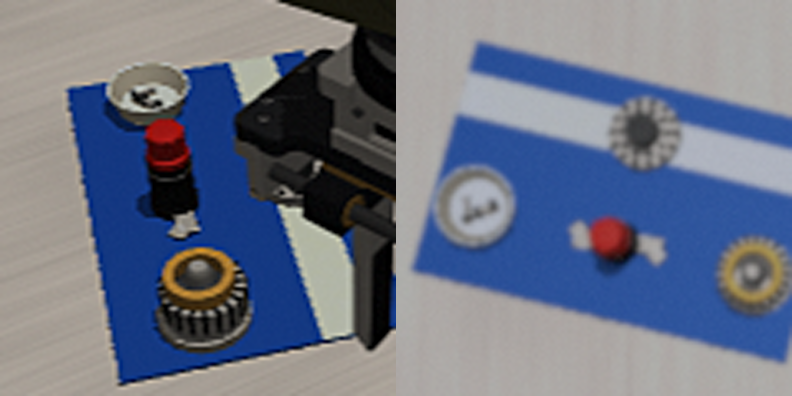

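All parts are in place: knob on the hub (612,240), midway between dish (474,207) and stub (753,275); disc on the stripe (644,132); bush and ring round the post. The gripper is clear, so I'm handing in.

```bash
python3 -c "
from station import ctrl
print(ctrl.hand_in())"
```

```text
the job is handed in; nothing more can be done
None
```

The job is handed in at about 28 s of the 128 s allowed, but no verdict came back; in the last pictures the ring and bush are on the stub, the knob is on the knife hub midway between stub and dish, the disc is on the stripe within about 3 mm of its target, and I made no contact with the tub or wrench.

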